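# Clamp a spacer bar in a bench micrometer with its ratchet

## Robot

A 6-joint arm with a two-finger parallel gripper is mounted at the origin on the work surface. World frame = base frame: x ahead of the robot, y to its left, z up, the work surface at z = 0. Lengths are in m, angles in rad, forces in N, time in s.
With the tool pointing down it reaches from about 0.25 to 0.85 m from the base axis. Payload 12.5 kg.
Tool frame: the origin (TCP) lies on the centre line of the jaws, within the pads' length; the fingertips stand 19 mm ahead of it and the grasp point (between the pads) is the TCP; z points along the fingers, x is the direction in which the jaws open and shut, and the axes are right-handed (so a half turn about z gives the same grasp; the last joint's range is limited). The gripper opens to 93 mm and grips with 3 to 60 N. Pads are 15 mm wide; open, the fingers measure 128 mm over their backs; the gripper's body (75 mm by 188 mm) begins 65 mm behind the grasp point.
Start: joints at [-1.23, 0.351, 1.652, -0, 1.139, -0.085], TCP at [0.227, -0.501, 0.238] pointing down, gripper open.
Joint ranges: [-2.75, 2.75], [-0.79, 2.1], [0.01, 2.65], [-1.57, 4.71], [0.07, 3.14], [-2.87, 2.87]. Speed limits (rad/s): [2.22, 2.22, 2.79, 3.14, 3.14, 3.14].

## Interface

Orientations are given as a unit quaternion [w, x, y, z].
In Python, from rig import bot gives the robot as it stands.
- The arm moves only by the tool drive_tool, never from a script. Its argument "plan" is a list of rows, each a list of 6 numbers: the shift along the tool's x, y, z in mm, then the turn, a rotation vector about the tool's x, y, z in degrees. A call has exactly 10 rows; each row shifts and turns the commanded pose from where the row before left it, along the tool's axes as they then stand; what a row does not reach is not made up. A row lasts 1/12 s, in which the tool goes at most 41.7 mm and 7.16 degrees, less where a joint would pass 70% of its speed; a pose out of reach is approached as far as the arm can. A call with a gripper value outside its range is refused whole. "gripper" is the closure, from 0 (fully open) to 1 (shut), set as the call begins (left out, the last holds). The fingers move at their own pace and stop on an object; the grip force is fixed at half the most. Time passes only in rows, so rows that do not move let the fingers close, or fill a call up. It gives the time, the measured TCP pose, the force and the opening at its end, in the units of the state.
- bot.state(): the state, without advancing time (a new reading comes with each control period).
- bot.capture(name): name is "side" or "top" or "wrist"; returns the picture (480x640x3 uint8, red, green, blue); there is no depth.
- bot.camera_model(name): a dict with "fovy" (degrees; the focal length in pixels is half the picture's height over the tangent of half this angle, whatever the lens; pixels are square), "cx", "cy" (the principal point, pixels), "position" and "rotation" of the camera in the world; the wrist camera has in their place "tool_from_camera" (4x4, takes a point from camera to tool coordinates, whose origin is the TCP and whose axes are the tool frame's). Camera axes: x right, y down, z forward; pixel columns grow to the right and rows downward; lengths in m; the calibration is good to about 2 mm. A picture is of the moment at which its call begins: read the wrist's pose just before it. camera_model takes no time and is no camera call.
- bot.finish_job(): hands the job in, once; it reports no verdict.
The state is a dict: "t": time; "q": joint angles; "dq": joint speeds; "effort": joint torques, N m; "position": TCP position; "ee_rot": TCP orientation; "force": force on the tool from outside, world axes, zero at the start; "moment": the same for the moment, N m; "grip_width": opening from 0.0 (shut) to 1.0 (fully open).
Only numpy, scipy, OpenCV 4.12 (cv2) and the standard library are available. Lean on these libraries where they do the work, as an engineer would, in place of code of your own. Each camera call takes 0.05 s, during which the arm holds its last target.

## Task

Check the longer of the two flat steel bars in the bench micrometer: lay it flat on the micrometer's base, lengthwise, with one end under the raised spindle, and let go of it. Then turn the dark ratchet cap on top clockwise (seen from above), regripping as needed, until the spindle has clamped the bar and the cap has slipped by a tenth of a turn or so. Leave the bar clamped and the shorter bar, the white cassettes and the dropper bottle where they are.

Things in the scene. Friction and masses are not known exactly. Their poses are not given: they have to be found in the camera images.
- stand: Bench micrometer, fixed, place and yaw vary: dark steel base plate 235 x 90 mm, 25 mm thick, grey column and arm at one end. Origin on the desk plane below the vertical spindle axis; z up, x from the axis towards the column. Base spans x -165 to +70, y -45 to +45 mm; its flat top is clear up to the column's face at x = +34 mm: load the bar from the -x side.
- anvil (a point): Point of the base's top (25 mm above the desk) straight below the spindle, marked by a flush 32 mm disc; axes as the stand. The arm above spans z = 30 to 55 mm from here, y -19 to +19, x -20 to +68 mm; sleeve, thimble and cap stand on it, on the axis.
- spindle: Steel spindle, a vertical rod 10 mm across that does not turn; origin at the centre of its lower face, z up. The face starts 10 to 12 mm above the base's top (4 to 6 mm above a bar laid there) and comes down 10 mm per turn of the thimble. It stays put when the cap is let go; pushing the cap down does not move it.
- thimble (a joint): Angle of the aluminium thimble (22 mm across, 24 mm tall, below the cap), rad: grows clockwise seen from above, lowering the spindle by 1.59 mm per rad; 0 = fully up, 0 to 1.2 at the start. It stops turning when the spindle clamps something.
- ratchet_cap (a joint): Slip of the cap against the thimble, rad: 0 at the start, near 0 while they turn together; grows (clockwise from above) when the cap slips because the spindle is clamped, at 0.04 N m. Slipping further does no harm. With nothing under the spindle the cap slips too, at the end of the thimble's travel (6.9 rad).
- cap_grip (a point): Centre of the ratchet cap, the topmost part: a dark ribbed steel cylinder 26 mm across, 24 mm tall, on the spindle axis, its centre 129 mm above the desk (top 141 mm); it does not rise or sink. A white line on top shows its turning. Grip it across its diameter from above. It takes 2.8 to 4.2 rad clockwise to clamp the bar, then it slips. The thimble below is narrower (22 mm).
- long_bar_center (a point): Centre of the longer bar: flat bright steel, 170 x 25 x 6 mm, about 0.2 kg, lying flat and loose on the desk; x along its length, y across its width, z up. Its centre is 3 mm above what it lies on.
- short_bar_center (a point): Centre of the shorter bar, a bystander: flat bright steel, 100 x 25 x 6 mm, lying near the longer one (either may be nearer the micrometer).
- cassettes: Bystander: two white tissue cassettes stacked, 42 x 29 x 13 mm; origin under its centre.
- dropper: Bystander: amber dropper bottle, 34 mm across, 70 mm tall; origin under its centre.
Things that resemble listed ones, but are neither listed nor needed, are in the scene too. Leave any orange or pink look-alike of the part that bears long_bar_center alone.

How it is judged:
On the way, in this order (a step that is already met when the one before it is completed fails the run):
1. the longer bar lies flat on the micrometer's base under the spindle, let go (z of long_bar_center in the frame of stand between 0.0255 and 0.0305 m and angle between long_bar_center's own z axis and vertical below 0.05 rad and x of spindle in the frame of long_bar_center between -0.08 and 0.08 m and y of spindle in the frame of long_bar_center between -0.0105 and 0.0105 m and contact force between the fingers and long_bar below 0.3 N), for 0.3 s.
2. the spindle clamps the bar and the ratchet cap slips (contact force between spindle and long_bar above 1.5 N and value of joint ratchet_cap above 0.25 rad), for 0.2 s.
At the end, for the whole second after the job is handed in: The longer bar lies flat on the base (within 2.5 mm of height and 0.05 rad), at rest, with the spindle's axis over it at least 5 mm inside its ends and 2 mm inside its long edges; the spindle presses on it with more than 1.5 N; and the ratchet cap has slipped at least 0.25 rad against the thimble (all of step 2 and z of long_bar_center in the frame of stand between 0.0255 and 0.0305 m and angle between long_bar_center's own z axis and vertical below 0.05 rad and x of spindle in the frame of long_bar_center between -0.08 and 0.08 m and y of spindle in the frame of long_bar_center between -0.0105 and 0.0105 m and linear speed of long_bar below 0.01 m/s); the robot touches nothing.
It fails at once if the shorter bar, the cassettes or the dropper bottle is moved more than 40 mm (distance of any of short_bar_center, cassettes, dropper from where it was at the start of the episode above 0.04 m).
It also fails if it takes over 72 s, if anything falls off the work surface, if the arm or the gripper's body presses on something with over 40 N, if the wrist force passes 120 N, or if a joint passes its speed limit or range.

## Working session

There is one attempt and no reset: what is moved stays moved. The work goes in short steps, Python scripts to look and compute and a tool call to move; the robot and the scene stay as the last step left them, time stands still between calls to the robot, and variables do not carry over. Pictures are saved under pics/ and viewed, and the job is handed in when it is done.

Besides the shell and the picture viewer there is one more tool, called after "Request:" by a JSON object that holds its "api" and its "payload". drive_tool: Moves the arm, as the interface text tells. Its arguments: {"type":"object","properties":{"plan":{"type":"array","items":{"type":"array","items":{"type":"number"}}},"gripper":{"type":"number"}},"required":["plan"]}

```bash
ls; mkdir -p pics
cat > h.py <<'E'
from rig import bot
import numpy as np, cv2
def cap(n,f):
    im=bot.capture(n); cv2.imwrite('pics/'+f,cv2.cvtColor(im,cv2.COLOR_RGB2BGR)); return im
E
python3 - <<'E'
from h import *
print(bot.state())
for n in ['side','top','wrist']:
    print(n,bot.camera_model(n)); 
    cap(n,n+'0.png')
E
```

```text
pics
{'t': 0.0, 'q': array([-1.22959802e+00,  3.51233155e-01,  1.65238041e+00, -3.38737725e-06,
        1.13908836e+00, -8.45966054e-02]), 'dq': array([-0.0007358 , -0.00047551, -0.00175084,  0.00015124, -0.00013882,
       -0.0004661 ]), 'effort': array([ 2.09668833e-03, -4.97312164e+01, -2.85251856e+01,  7.00183399e-02,
        2.56497588e-02, -6.88542855e-05]), 'position': array([ 0.22709836, -0.50059665,  0.2371197 ]), 'ee_rot': array([-3.37565664e-04,  8.40549138e-01, -5.41735027e-01, -4.40082638e-04]), 'force': array([ 0.45829471, -0.44692518,  0.47476037]), 'moment': array([-0.02896952, -0.0292628 ,  0.03734609]), 'grip_width': 1.0035006256278085}
side {'fovy': 53.927870137211976, 'cx': 317.6651634632511, 'cy': 239.32009828843988, 'position': array([ 0.44639939, -0.80174071,  0.76028573]), 'rotation': array([-0.41070465,  0.91102813, -0.02993881,  0.02128643])}
top {'fovy': 51.27335599800026, 'cx': 322.35388819150324, 'cy': 241.8675341521205, 'position': array([ 0.37692185, -0.04323368,  0.99220502]), 'rotation': array([ 0.03870243, -0.70494595,  0.70592971, -0.05671477])}
wrist {'fovy': 66.95739489833966, 'cx': 320.3666669676327, 'cy': 237.99711496186646, 'tool_from_camera': array([[ 9.99999985e-01, -9.82087110e-05,  1.39195189e-04,
        -7.38690448e-04],
       [ 5.86220880e-05,  9.65578794e-01,  2.60110726e-01,
        -7.26577209e-02],
       [-1.59949061e-04, -2.60110714e-01,  9.65578785e-01,
        -1.46479301e-01],
       [ 0.00000000e+00,  0.00000000e+00,  0.00000000e+00,
         1.00000000e+00]])}
```

View pics/top0.png

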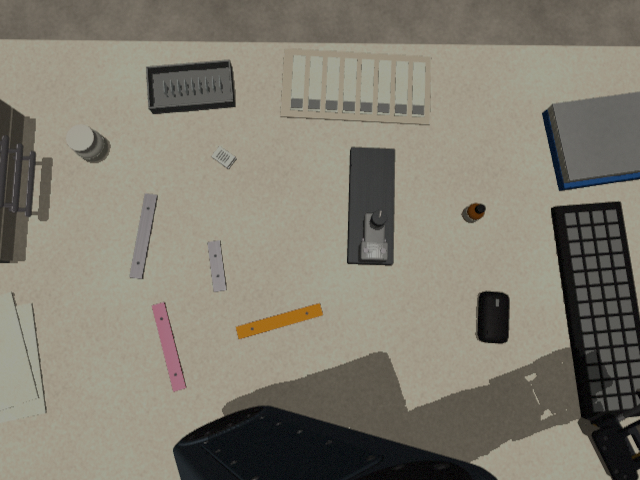

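View pics/side0.png

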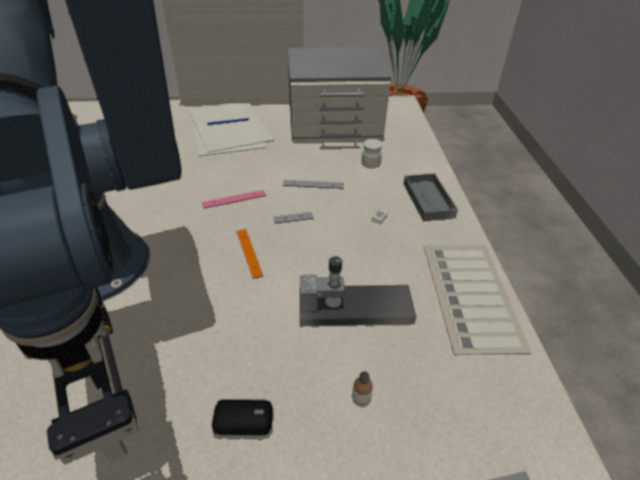

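View pics/wrist0.png

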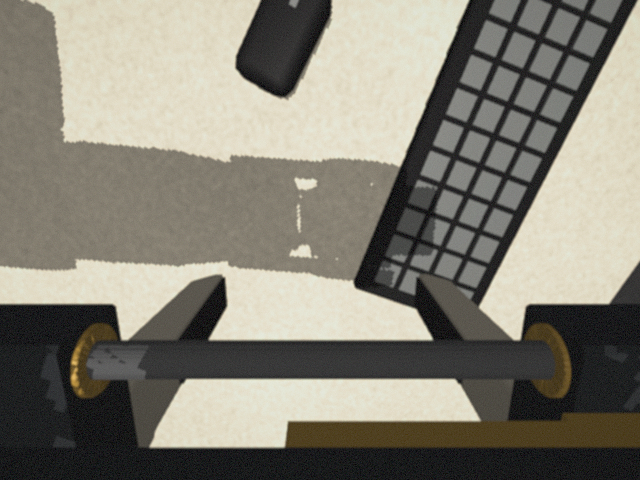

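Bar candidates in the top view: grey long bar (143,236), grey short bar (217,266), orange look-alike (280,321) and pink look-alike (169,347). By the description I want the longer grey one, at (143,236). Next I'll check it in a close crop.

Run:
```python
import cv2
im=cv2.imread('pics/top0.png')
a=cv2.resize(im[185:300,115:235],None,fx=5,fy=5,interpolation=cv2.INTER_CUBIC); cv2.imwrite('pics/c1.png',a)
a=cv2.resize(im[140:275,335:410],None,fx=4.4,fy=4.4,interpolation=cv2.INTER_CUBIC); cv2.imwrite('pics/c2.png',a)
```

```text
(no output)
```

View pics/c1.png

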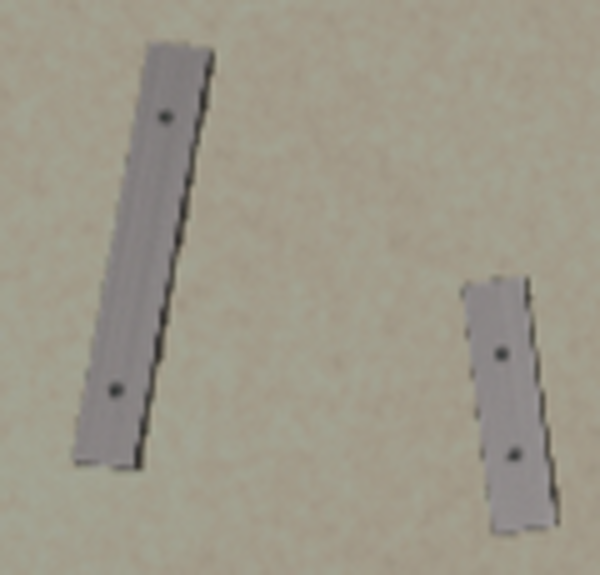

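View pics/c2.png

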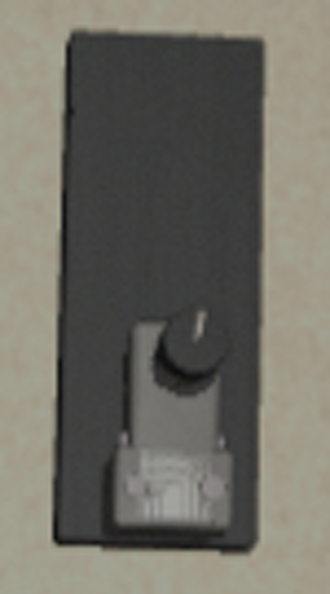

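```bash
cat >> h.py <<'E'
from scipy.spatial.transform import Rotation as R
def ray(n,uv,z,st=None):
    m=bot.camera_model(n); f=240/np.tan(np.radians(m['fovy']/2))
    uv=np.atleast_2d(uv).astype(float)
    d=np.c_[(uv[:,0]-m['cx'])/f,(uv[:,1]-m['cy'])/f,np.ones(len(uv))]
    if n=='wrist':
        T=m['tool_from_camera']; st=st or bot.state()
        Q=R.from_quat(np.roll(st['ee_rot'],-1)); M=Q.as_matrix()@T[:3,:3]; p=Q.as_matrix()@T[:3,3]+st['position']
    else:
        M=R.from_quat(np.roll(m['rotation'],-1)).as_matrix(); p=m['position']
    d=d@M.T
    return p+d*((z-p[2])/d[:,2])[:,None]
E
python3 - <<'E'
from h import *
np.set_printoptions(precision=4,suppress=True)
b=ray('top',np.array([[148,43],[209,48],[74,462],[134,468]])/5+[115,185],.006)
print(b,b.mean(0)); d=b[:2].mean(0)-b[2:].mean(0); print(np.linalg.norm(d),np.degrees(np.arctan2(d[1],d[0])))
h=ray('top',np.array([[165,117],[116,390]])/5+[115,185],.006); d=h[0]-h[1]; print(h,h.mean(0),np.degrees(np.arctan2(d[1],d[0])))
s=ray('top',np.array([[72,32],[263,38],[57,542],[250,549]])/4.4+[335,140],.025)
print(s); 
for i,j in((0,2),(1,3)):
    d=s[i]-s[j]; print(np.linalg.norm(d),np.degrees(np.arctan2(d[1],d[0])))
for i,j in((0,1),(2,3)):
    d=s[i]-s[j]; print(np.linalg.norm(d),np.degrees(np.arctan2(d[1],d[0])))
print('cap',ray('top',np.array([[196,338]])/4.4+[335,140],.141))
print('short',ray('top',[[217,266]],.006),'cass',ray('top',[[223,158]],.02))
E
```

```text
[[0.6082 0.2865 0.006 ]
 [0.6062 0.2622 0.006 ]
 [0.4408 0.3077 0.006 ]
 [0.4384 0.2844 0.006 ]] [0.5234 0.2852 0.006 ]
0.16899570914616194 -7.375651585746662
[[0.5781 0.2784 0.006 ]
 [0.469  0.2928 0.006 ]] [0.5235 0.2856 0.006 ] -7.476874110302912
[[ 0.7    -0.127   0.025 ]
 [ 0.6976 -0.2144  0.025 ]
 [ 0.4666 -0.1178  0.025 ]
 [ 0.4634 -0.2033  0.025 ]]
0.23359215449530107 -2.2548573066653854
0.2344735757704968 -2.7111066905987387
0.08745288454526157 88.44484718251628
0.0855794772422189 87.87500888335354
cap [[ 0.5365 -0.1646  0.141 ]]
short [[0.463  0.1389 0.006 ]] cass [[0.6781 0.1298 0.02  ]]
```

The crop shows the grey bar is 169 mm long with two holes, so it is the longer one. I'll fly there at constant height.

Request:
{"api": "drive_tool", "payload": {"plan": [[0,0,0,0,0,6.4],[0,0,0,0,0,6.4],[0,0,0,0,0,6.4],[0,0,0,0,0,6.4],[0,0,0,0,0,6.2],[-39,-9,0,0,0,0],[-39,-9,0,0,0,0],[-39,-9,0,0,0,0],[-39,-9,0,0,0,0],[-39,-9,0,0,0,0]], "gripper": 0.3}}

```text
t: 0.98
position: [0.297, -0.3114, 0.2375]
ee_rot: [0.0, -0.66, 0.751, 0.0]
force: [1.2, -0.2, -0.4]
grip_width: 0.701
```

Request:
{"api": "drive_tool", "payload": {"plan": [[-39,-9,0,0,0,0],[-39,-9,0,0,0,0],[-39,-9,0,0,0,0],[-39,-9,0,0,0,0],[-39,-9,0,0,0,0],[-39,-9,0,0,0,0],[-39,-9,0,0,0,0],[-39,-9,0,0,0,0],[-39,-9,0,0,0,0],[-39,-9,0,0,0,0]]}}

```text
t: 1.82
position: [0.4366, 0.064, 0.2377]
ee_rot: [0.0, -0.66, 0.751, -0.0]
force: [0.9, -0.7, 0.2]
grip_width: 0.701
```

```bash
cat >> h.py <<'E'
def go(x,y,z,yaw=None):
    # delta in tool axes (mm), yaw of tool x now, turn about tool z needed (deg)
    s=bot.state(); Q=R.from_quat(np.roll(s['ee_rot'],-1)); M=Q.as_matrix()
    y0=np.degrees(np.arctan2(M[1,0],M[0,0]))
    print('t',round(s['t'],2),'pos',s['position'].round(4),'yaw',y0.round(2),'tilt',np.degrees(np.arccos(-M[2,2])).round(2),'F',s['force'].round(1),'w',round(s['grip_width'],3),'q6',s['q'][5].round(2))
    print('delta',(M.T@(np.array([x,y,z])-s['position'])*1000).round(1),'tilt z in world',M[:,2].round(4))
    if yaw is not None:
        print('turn',(y0-yaw+180)%360-180)
        c=R.from_euler('z',yaw,degrees=True).as_matrix()@np.diag([1,-1,-1.])
        print('rotvec tool',np.degrees((Q.inv()*R.from_matrix(c)).as_rotvec()).round(2))
E
python3 -c "
from h import *
go(.523,.285,.237,-97.4)"
```

```text
t 1.82 pos [0.4366 0.064  0.2377] yaw -97.39 tilt 0.01 F [ 0.9 -0.7  0.2] w 0.701 q6 1.74
delta [-230.2  -57.2    0.7] tilt z in world [ 2.e-04 -0.e+00 -1.e+00]
turn 0.008998890333458576
rotvec tool [-0.01  0.    0.01]
```

Request:
{"api": "drive_tool", "payload": {"plan": [[-38,-9.5,0,0,0,0],[-38,-9.5,0,0,0,0],[-38,-9.5,0,0,0,0],[-38,-9.5,0,0,0,0],[-38,-9.5,0,0,0,0],[-28,-7,20,0,0,0],[0,0,30,0,0,0],[0,0,30,0,0,0],[0,0,0,0,0,0],[0,0,0,0,0,0]]}}

```text
t: 2.65
position: [0.518, 0.2707, 0.157]
ee_rot: [-0.001, -0.66, 0.751, 0.0]
force: [1.1, -0.5, 0.5]
grip_width: 0.697
```

```bash
python3 -c "
from h import *
go(.523,.285,.157,-97.4)
cap('wrist','w1.png')"
```

```text
t 2.65 pos [0.518  0.2707 0.157 ] yaw -97.4 tilt 0.17 F [ 1.1 -0.5  0.5] w 0.697 q6 2.1
delta [-14.8  -3.1  -0.1] tilt z in world [-0.0027 -0.0012 -1.    ]
turn -0.0036054475955893395
rotvec tool [ 0.15 -0.09 -0.  ]
```

View pics/w1.png

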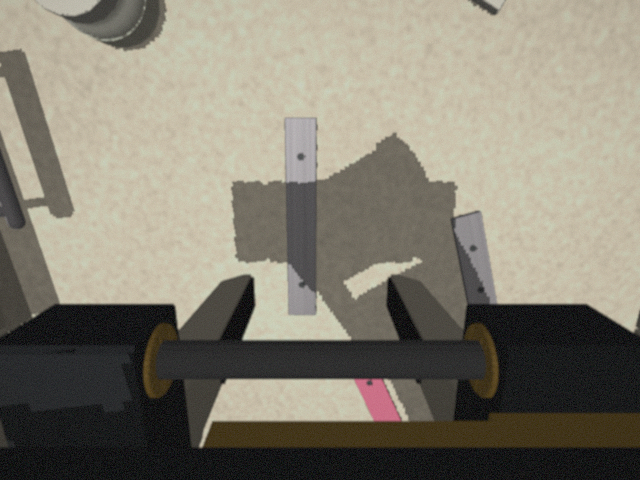

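The long bar shows at cols 287-317, rows 118-314, with holes at (301,156) and (302,285). The short bar is clear to the right at about (473,250).

```bash
python3 -c "
from h import *
np.set_printoptions(precision=4,suppress=True)
b=ray('wrist',[[285,118],[316,118],[289,314],[316,314],[300.5,156],[302,284]],.006)
print(b); c=b[:4].mean(0); print(c,b[4:].mean(0)); d=b[4]-b[5]; print(np.linalg.norm(b[:2].mean(0)-b[2:4].mean(0)),np.degrees(np.arctan2(d[1],d[0])))
go(c[0],c[1],.021,-97.4)
go(.523,.285,.021,-97.4)
"
```

```text
[[0.6109 0.2879 0.006 ]
 [0.6078 0.2638 0.006 ]
 [0.4438 0.3103 0.006 ]
 [0.4407 0.2861 0.006 ]
 [0.5806 0.28   0.006 ]
 [0.4711 0.2945 0.006 ]]
[0.5258 0.2871 0.006 ] [0.5259 0.2873 0.006 ]
0.16861191482496268 -7.5501658237412075
t 2.7 pos [0.5189 0.271  0.1586] yaw -97.42 tilt 0.02 F [ 0.3 -0.7  1.5] w 0.699 q6 2.1
delta [-16.8  -4.7 137.6] tilt z in world [ 0.0003  0.0001 -1.    ]
turn -0.019621636079421023
rotvec tool [-0.01  0.01 -0.02]
t 2.7 pos [0.5189 0.271  0.1586] yaw -97.42 tilt 0.02 F [ 0.3 -0.7  1.5] w 0.699 q6 2.1
delta [-14.4  -2.2 137.6] tilt z in world [ 0.0003  0.0001 -1.    ]
turn -0.019621636079421023
rotvec tool [-0.01  0.01 -0.02]
```

Request:
{"api": "drive_tool", "payload": {"plan": [[-8,-2,20,0,0,0],[-8,-2,25,0,0,0],[0,0,25,0,0,0],[0,0,25,0,0,0],[0,0,20,0,0,0],[0,0,12,0,0,0],[0,0,6,0,0,0],[0,0,4,0,0,0],[0,0,0,0,0,0],[0,0,0,0,0,0]]}}

```text
t: 3.53
position: [0.5254, 0.2866, 0.0219]
ee_rot: [0.001, -0.66, 0.751, -0.0]
force: [-1.1, -0.2, -0.3]
grip_width: 0.702
```

```bash
python3 -c "
from h import *
go(.525,.2865,.021,-97.45)
cap('wrist','w2.png')"
```

```text
t 3.53 pos [0.5254 0.2866 0.0219] yaw -97.41 tilt 0.1 F [-1.1 -0.2 -0.3] w 0.702 q6 2.12
delta [0.2 0.3 0.9] tilt z in world [ 1.6e-03  7.0e-04 -1.0e+00]
turn 0.04326640485004418
rotvec tool [-0.09  0.05  0.04]
```

View pics/w2.png

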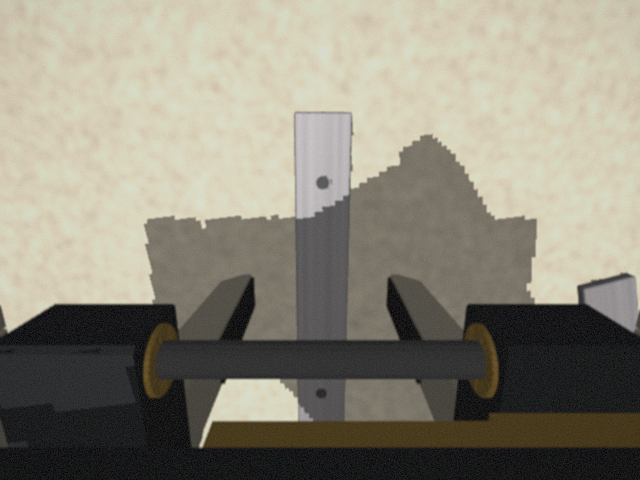

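The bar is centred between the fingers (cols 295-350). Closing the gripper.

Request:
{"api": "drive_tool", "payload": {"plan": [[0,0,1,0,0,0],[0,0,0,0,0,0],[0,0,0,0,0,0],[0,0,0,0,0,0],[0,0,0,0,0,0],[0,0,0,0,0,0],[0,0,0,0,0,0],[0,0,0,0,0,0],[0,0,0,0,0,0],[0,0,0,0,0,0]], "gripper": 1.0}}

```text
t: 4.42
position: [0.5246, 0.2864, 0.0196]
ee_rot: [-0.0, -0.66, 0.751, 0.0]
force: [-0.4, 0.5, 1.3]
grip_width: 0.261
```

```bash
python3 -c "
from h import *
np.set_printoptions(precision=4,suppress=True)
b=ray('wrist',[[322,182],[321,393]],.006);print(b,b.mean(0))
go(.525,.2865,.021,-97.45)
"
```

```text
[[0.5787 0.2796 0.006 ]
 [0.4713 0.2939 0.006 ]] [0.525  0.2867 0.006 ]
t 4.42 pos [0.5246 0.2864 0.0196] yaw -97.41 tilt 0.0 F [-0.4  0.5  1.3] w 0.261 q6 2.12
delta [-0.2 -0.4 -1.4] tilt z in world [-0. -0. -1.]
turn 0.04398942251077642
rotvec tool [ 0.   -0.    0.04]
```

Request:
{"api": "drive_tool", "payload": {"plan": [[0,0,-5,0,0,0],[0,0,-10,0,0,0],[0,0,-20,0,0,0],[0,0,-20,0,0,0],[0,0,-20,0,0,0],[0,0,-15,0,0,0],[0,0,-10,0,0,0],[0,0,0,0,0,0],[0,0,0,0,0,0],[0,0,0,0,0,0]]}}

```text
t: 5.25
position: [0.5241, 0.2861, 0.1188]
ee_rot: [-0.001, -0.66, 0.751, 0.0]
force: [-1.4, -0.8, -2.5]
grip_width: 0.261
```

```bash
python3 -c "
from h import *
go(.605,-.167,.12,-92.4)
cap('wrist','w3.png');cap('side','s3.png')"
```

```text
t 5.25 pos [0.5241 0.2861 0.1188] yaw -97.41 tilt 0.08 F [-1.4 -0.8 -2.5] w 0.261 q6 2.12
delta [ 438.9 -138.6   -1.1] tilt z in world [-1.3e-03 -6.0e-04 -1.0e+00]
turn -5.007129198337282
rotvec tool [ 0.07 -0.04 -5.01]
```

View pics/w3.png

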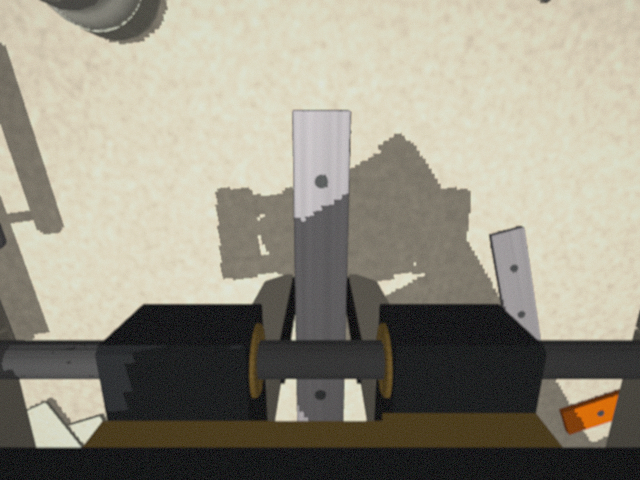

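View pics/s3.png

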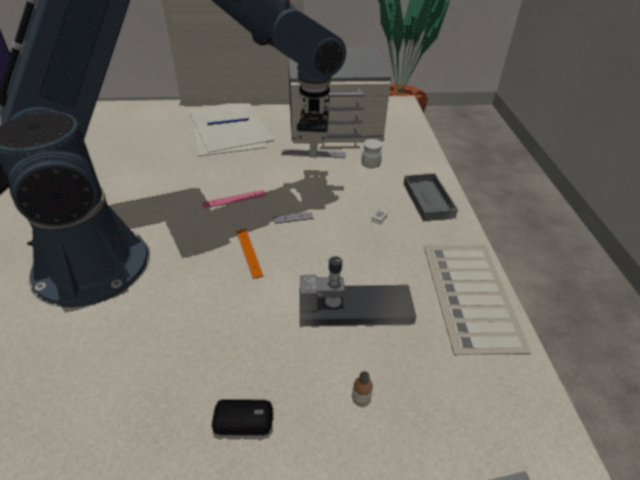

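The bar is held level (holes at (321,181) and (320,395)). I'll refine the micrometer's pose from the side picture.

Run:
```python
import cv2
im=cv2.imread('pics/side0.png')
a=cv2.resize(im[245:335,290:425],None,fx=5.5,fy=5.5,interpolation=cv2.INTER_CUBIC); cv2.imwrite('pics/c3.png',a)
im=cv2.imread('pics/top0.png')
a=cv2.resize(im[200:275,340:405],None,fx=8,fy=8,interpolation=cv2.INTER_CUBIC); cv2.imwrite('pics/c4.png',a)
```

```text
(no output)
```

View pics/c3.png

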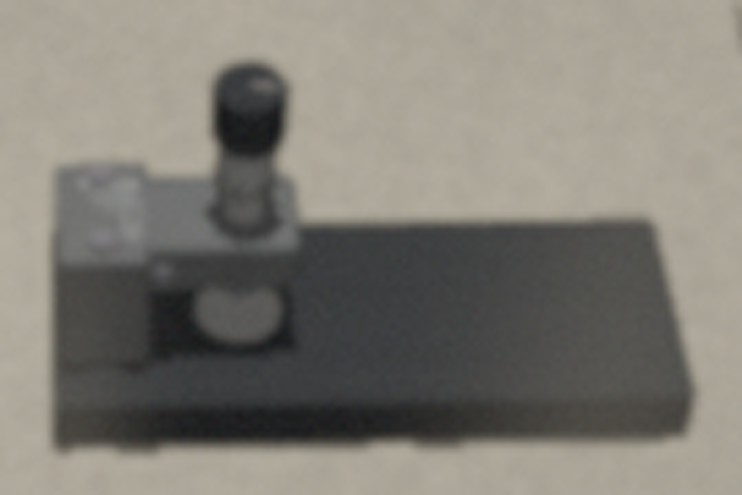

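View pics/c4.png

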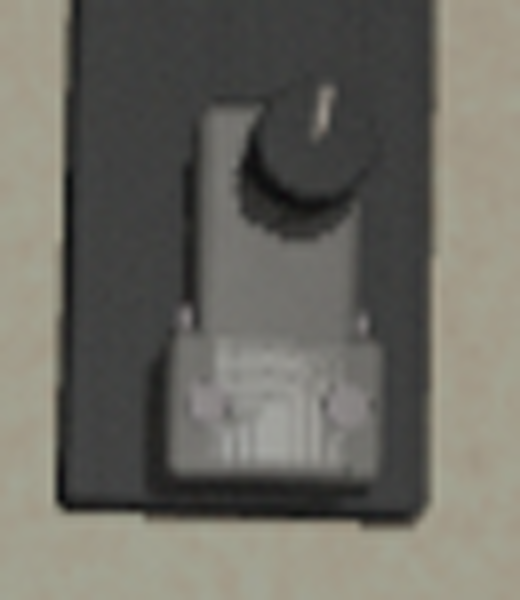

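```bash
python3 -c "
from h import *
np.set_printoptions(precision=4,suppress=True)
o=np.array([290,245])
print('side cap',ray('side',np.array([[252,84]])/5.5+o,.141))
print('side disc L R bottom',ray('side',np.array([[193,310],[285,310],[240,346]])/5.5+o,.025))
s=ray('side',np.array([[57,405],[690,402],[653,222]])/5.5+o,.025);print(s)
d=s[1]-s[0];print(np.linalg.norm(d),np.degrees(np.arctan2(d[1],d[0])))
d=s[1]-s[2];print(np.linalg.norm(d),np.degrees(np.arctan2(d[1],d[0]))+90)
print('top cap',ray('top',np.array([[318,140]])/8+[340,200],.141))
"
```

```text
side cap [[ 0.5357 -0.1642  0.141 ]]
side disc L R bottom [[ 0.5182 -0.1642  0.025 ]
 [ 0.5525 -0.1663  0.025 ]
 [ 0.534  -0.1826  0.025 ]]
[[ 0.4656 -0.2061  0.025 ]
 [ 0.6939 -0.2186  0.025 ]
 [ 0.6997 -0.1302  0.025 ]]
0.22868346633539205 -3.1275309669636187
0.08852242214571243 -3.7648835026514718
top cap [[ 0.5353 -0.1649  0.141 ]]
```

Request:
{"api": "drive_tool", "payload": {"plan": [[0,0,0,0,0,-2.4],[0,0,0,0,0,-2.3],[20,-20,0,0,0,0],[28,-28,0,0,0,0],[28,-28,0,0,0,0],[28,-28,0,0,0,0],[34,-20,0,0,0,0],[38,-15,0,0,0,0],[38,-5,0,0,0,0],[38,0,0,0,0,0]]}}

```text
t: 6.18
position: [0.657, 0.0258, 0.1184]
ee_rot: [-0.0, -0.69, 0.724, 0.0]
force: [0.9, 0.5, -1.7]
grip_width: 0.26
```

```bash
python3 -c "
from h import *
go(.6504,-.1699,.12,-92.7)
"
```

```text
t 6.18 pos [0.657  0.0258 0.1184] yaw -92.71 tilt 0.05 F [ 0.9  0.5 -1.7] w 0.26 q6 1.59
delta [195.8  -2.7  -1.6] tilt z in world [-8.e-04 -0.e+00 -1.e+00]
turn -0.013032693456466404
rotvec tool [ 0.05 -0.   -0.01]
```

Request:
{"api": "drive_tool", "payload": {"plan": [[35,0,0,0,0,0],[35,0,0,0,0,0],[35,-1,0,0,0,0],[35,-1,0,0,0,0],[28,-1,0,0,0,0],[18,0,0,0,0,0],[8,0,0,0,0,0],[1,0,0,0,0,0],[0,0,0,0,0,0],[0,0,0,0,0,0]]}}

```text
t: 7.02
position: [0.6504, -0.1657, 0.1193]
ee_rot: [-0.0, -0.691, 0.723, 0.0]
force: [0.4, 0.1, -2.2]
grip_width: 0.264
```

```bash
python3 -c "
from h import *
go(.6504,-.1699,.0461,-92.7)
cap('side','s4.png');cap('wrist','w4.png');cap('top','t4.png')
"
```

```text
t 7.02 pos [ 0.6504 -0.1657  0.1193] yaw -92.65 tilt 0.04 F [ 0.4  0.1 -2.2] w 0.264 q6 1.3
delta [ 4.2 -0.3 73.2] tilt z in world [-6.e-04  5.e-04 -1.e+00]
turn 0.052955921768557346
rotvec tool [0.04 0.02 0.05]
```

View pics/s4.png

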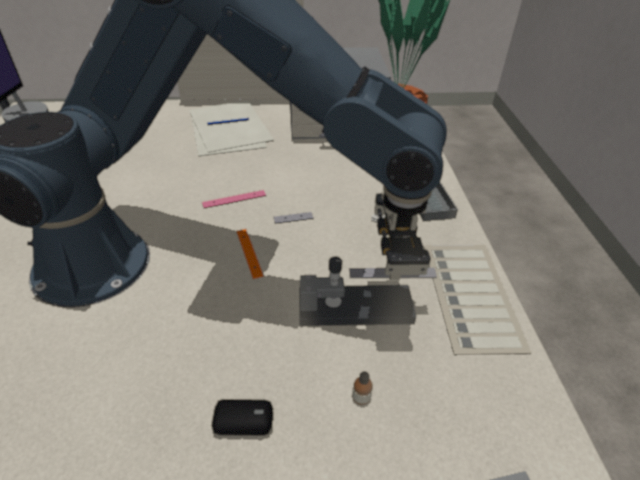

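View pics/w4.png

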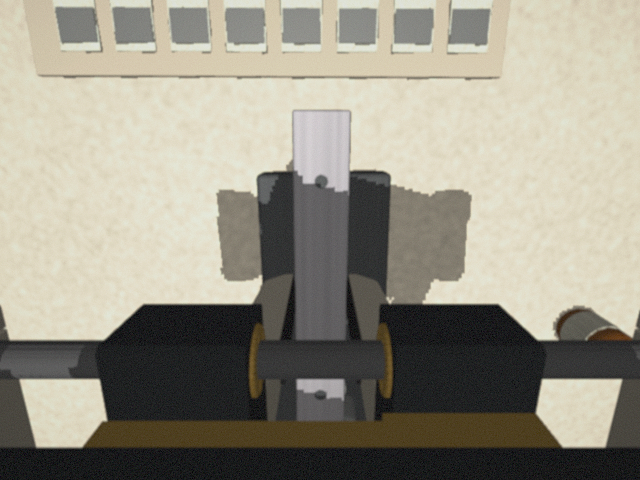

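View pics/t4.png

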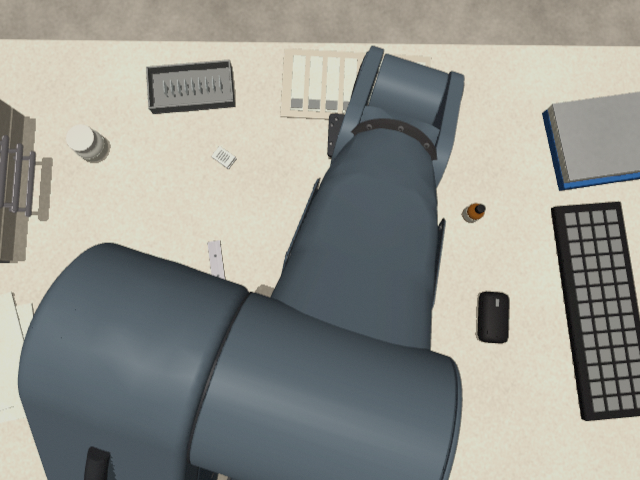

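The side view shows the bar in front of and above the base, clear of the spindle. In the wrist view the base's far edge is at cols 258-390, row 172; I'll check lateral alignment from that.

```bash
python3 -c "
from h import *
np.set_printoptions(precision=4,suppress=True)
b=ray('wrist',[[258,175],[390,174],[258,240],[388,270]],.025);print(b)
e=b[:2].mean(0); print(e, 'axis est', e+np.array([-np.cos(np.radians(2.7)),np.sin(np.radians(2.7)),0])*.165)
"
```

```text
[[ 0.7026 -0.1263  0.025 ]
 [ 0.6993 -0.2129  0.025 ]
 [ 0.6584 -0.1222  0.025 ]
 [ 0.6323 -0.2118  0.025 ]]
[ 0.7009 -0.1696  0.025 ] axis est [ 0.5361 -0.1618  0.025 ]
```

Request:
{"api": "drive_tool", "payload": {"plan": [[3,0,5,0,0,0],[0,0,12,0,0,0],[0,0,15,0,0,0],[0,0,15,0,0,0],[0,0,12,0,0,0],[0,0,8,0,0,0],[0,0,4,0,0,0],[0,0,1,0,0,0],[0,0,0,0,0,0],[0,0,0,0,0,0]]}}

```text
t: 8.0
position: [0.6506, -0.1702, 0.0483]
ee_rot: [0.0, -0.69, 0.724, -0.001]
force: [0.2, 0.2, -1.7]
grip_width: 0.26
```

```bash
python3 -c "
from h import *
go(.6054,-.1668,.0461,-92.7)
im=cap('side','s5.png')
cv2.imwrite('pics/s5c.png',cv2.resize(im[240:330,290:440,::-1],None,fx=5,fy=5,interpolation=cv2.INTER_CUBIC))
"
```

```text
t 8.0 pos [ 0.6506 -0.1702  0.0483] yaw -92.7 tilt 0.07 F [ 0.2  0.2 -1.7] w 0.26 q6 1.29
delta [-1.3 45.4  2.2] tilt z in world [ 1.1e-03 -4.0e-04 -1.0e+00]
turn -0.0035979032898580954
rotvec tool [-0.06 -0.02 -0.  ]
```

View pics/s5c.png

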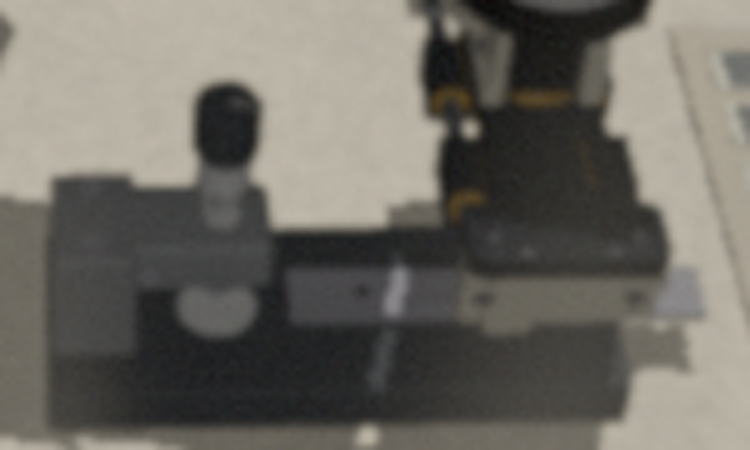

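```bash
python3 -c "
from h import *
np.set_printoptions(precision=4,suppress=True)
print(ray('side',np.array([[288,265],[288,318]])/5+[290,240],.0347))
print(ray('side',np.array([[176,305],[258,305],[217,338]])/5+[290,240],.025))
print(ray('side',np.array([[363,291]])/5+[290,240],.0347))
"
```

```text
[[ 0.5655 -0.1528  0.0347]
 [ 0.562  -0.1813  0.0347]]
[[ 0.5185 -0.1633  0.025 ]
 [ 0.5521 -0.1653  0.025 ]
 [ 0.5336 -0.1818  0.025 ]]
[[ 0.5944 -0.1688  0.0347]]
```

Request:
{"api": "drive_tool", "payload": {"plan": [[0,0,1,0,0,0],[0,0,1,0,0,0],[0,5,0,0,0,0],[0,8,0,0,0,0],[-1,9,0,0,0,0],[0,9,0,0,0,0],[0,8,0,0,0,0],[0,5,0,0,0,0],[0,1,0,0,0,0],[0,0,0,0,0,0]]}}

```text
t: 8.88
position: [0.6052, -0.1671, 0.0458]
ee_rot: [0.0, -0.69, 0.724, -0.0]
force: [0.3, 0.4, -2.3]
grip_width: 0.265
```

Request:
{"api": "drive_tool", "payload": {"plan": [[0,0,0,0,0,0],[0,0,0,0,0,0],[0,0,0,0,0,0],[0,0,0,0,0,0],[0,0,0,0,0,0],[0,0,0,0,0,0],[0,0,0,0,0,0],[0,0,0,0,0,0],[0,0,0,0,0,0],[0,0,0,0,0,0]]}}

```text
t: 9.72
position: [0.6053, -0.1669, 0.0456]
ee_rot: [0.0, -0.69, 0.724, -0.0]
force: [0.5, -0.4, -1.8]
grip_width: 0.262
```

```bash
python3 -c "
from h import *
go(.6054,-.1668,.0448,-92.7)
im=cap('side','s6.png')
cv2.imwrite('pics/s6c.png',cv2.resize(im[240:330,290:440,::-1],None,fx=5,fy=5,interpolation=cv2.INTER_CUBIC))
"
```

```text
t 9.72 pos [ 0.6053 -0.1669  0.0456] yaw -92.7 tilt 0.0 F [ 0.5 -0.4 -1.8] w 0.262 q6 1.27
delta [-0.1 -0.1  0.8] tilt z in world [ 0.  0. -1.]
turn -0.004329623607162603
rotvec tool [-0.  0. -0.]
```

View pics/s6c.png

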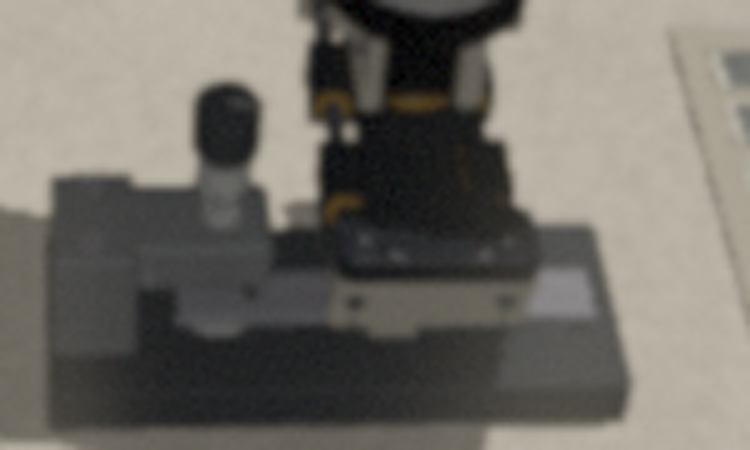

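The bar end reaches the left edge of the disc (crop col 176), under the spindle. Lowering and releasing.

Request:
{"api": "drive_tool", "payload": {"plan": [[0,0,0.4,0,0,0],[0,0,0.4,0,0,0],[0,0,0,0,0,0],[0,0,0,0,0,0],[0,0,0,0,0,0],[0,0,0,0,0,0],[0,0,0,0,0,0],[0,0,0,0,0,0],[0,0,0,0,0,0],[0,0,0,0,0,0]]}}

```text
t: 10.6
position: [0.6053, -0.1669, 0.0448]
ee_rot: [0.0, -0.69, 0.724, -0.0]
force: [1.1, -0.1, -2.7]
grip_width: 0.264
```

Request:
{"api": "drive_tool", "payload": {"plan": [[0,0,0,0,0,0],[0,0,0,0,0,0],[0,0,0,0,0,0],[0,0,0,0,0,0],[0,0,0,0,0,0],[0,0,0,0,0,0],[0,0,0,0,0,0],[0,0,0,0,0,0],[0,0,0,0,0,0],[0,0,0,0,0,0]], "gripper": 0.5}}

```text
t: 11.43
position: [0.6053, -0.1669, 0.0448]
ee_rot: [-0.0, -0.69, 0.724, 0.0]
force: [-0.7, 0.2, -1.0]
grip_width: 0.502
```

```bash
python3 -c "
from h import *
go(.5355,-.164,.24,-92.7)
cap('wrist','w7.png')
"
```

```text
t 11.43 pos [ 0.6053 -0.1669  0.0448] yaw -92.7 tilt 0.0 F [-0.7  0.2 -1. ] w 0.502 q6 1.27
delta [   0.4   69.9 -195.2] tilt z in world [-0.  0. -1.]
turn -0.0025826997831757126
rotvec tool [ 0.  0. -0.]
```

View pics/w7.png

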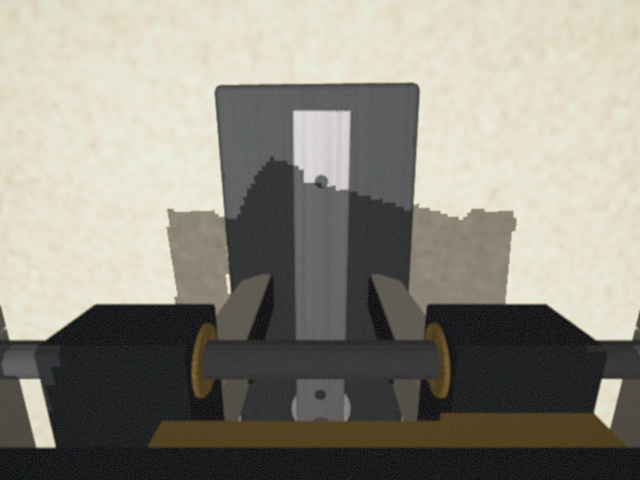

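The bar lies centred on the base and disc, and is released. Raising, then turning the wrist back to have a long clockwise stroke.

Request:
{"api": "drive_tool", "payload": {"plan": [[0,0,-5,0,0,0],[0,0,-15,0,0,0],[0,0,-25,0,0,0],[0,0,-30,0,0,0],[0,0,-30,0,0,0],[0,0,-30,0,0,0],[0,0,-30,0,0,0],[0,0,-15,0,0,-7],[0,0,0,0,0,-7],[0,0,0,0,0,-7]]}}

```text
t: 12.32
position: [0.6057, -0.1671, 0.2267]
ee_rot: [-0.0, 0.812, -0.583, 0.001]
force: [-0.3, 0.4, -1.1]
grip_width: 0.499
```

Request:
{"api": "drive_tool", "payload": {"plan": [[0,0,0,0,0,-7],[0,0,0,0,0,-7],[0,0,0,0,0,-7],[0,0,0,0,0,-7],[0,0,0,0,0,-7],[0,0,0,0,0,-7],[0,0,0,0,0,-7],[0,0,0,0,0,-7],[0,0,0,0,0,-7],[0,0,0,0,0,-7]]}}

```text
t: 13.15
position: [0.6052, -0.1669, 0.2252]
ee_rot: [0.0, 1.0, -0.012, 0.0]
force: [0.3, 0.7, 0.6]
grip_width: 0.499
```

Request:
{"api": "drive_tool", "payload": {"plan": [[0,0,0,0,0,-7],[0,0,0,0,0,-7],[0,0,0,0,0,-7],[0,0,0,0,0,-7],[0,0,0,0,0,-7],[0,0,0,0,0,-7],[0,0,0,0,0,-7],[0,0,0,0,0,-7],[0,0,0,0,0,-7],[0,0,0,0,0,-7]]}}

```text
t: 13.98
position: [0.6053, -0.1669, 0.2253]
ee_rot: [0.0, 0.826, 0.564, 0.0]
force: [-1.4, -0.5, -0.6]
grip_width: 0.501
```

Request:
{"api": "drive_tool", "payload": {"plan": [[0,0,0,0,0,-7],[0,0,0,0,0,-7],[0,0,0,0,0,-7],[0,0,0,0,0,-7],[0,0,0,0,0,-7],[0,0,0,0,0,-7],[0,0,0,0,0,-7],[0,0,0,0,0,0],[0,0,0,0,0,0],[0,0,0,0,0,0]]}}

```text
t: 14.82
position: [0.6053, -0.1669, 0.225]
ee_rot: [0.0, 0.522, 0.853, 0.0]
force: [0.6, -0.1, -0.2]
grip_width: 0.498
```

```bash
python3 -c "
from h import *
go(.5355,-.164,.24)
print(bot.state()['q'])
cap('wrist','w8.png')
"
```

```text
t 14.82 pos [ 0.6053 -0.1669  0.225 ] yaw 117.06 tilt 0.01 F [ 0.6 -0.1 -0.2] w 0.498 q6 -2.39
delta [ 34.3 -60.8 -15. ] tilt z in world [ 1.e-04  0.e+00 -1.e+00]
[-3.43219060e-01  5.04302665e-01  1.45051878e+00  4.35749802e-05
  1.18668781e+00 -2.38633590e+00]
```

View pics/w8.png

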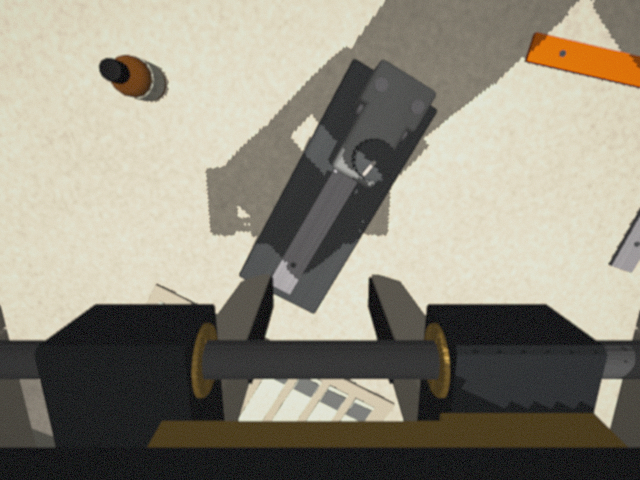

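Request:
{"api": "drive_tool", "payload": {"plan": [[8,-15,0,0,0,0],[9,-16,0,0,0,0],[9,-16,0,0,0,0],[6,-10,0,0,0,0],[2,-4,0,0,0,0],[0,0,0,0,0,0],[0,0,0,0,0,0],[0,0,0,0,0,0],[0,0,0,0,0,0],[0,0,0,0,0,0]]}}

```text
t: 15.7
position: [0.5359, -0.1647, 0.2247]
ee_rot: [-0.0, 0.52, 0.854, 0.0]
force: [-0.3, 0.1, 0.8]
grip_width: 0.498
```

```bash
python3 -c "
from h import *
print('prev est',ray('wrist',[[376,160]],.141)) if 0 else None
go(.5355,-.164,.131)
im=cap('wrist','w9.png')
cv2.imwrite('pics/w9c.png',cv2.resize(im[150:350,220:420,::-1],None,fx=3,fy=3,interpolation=cv2.INTER_CUBIC))
"
```

```text
t 15.7 pos [ 0.5359 -0.1647  0.2247] yaw 117.29 tilt 0.0 F [-0.3  0.1  0.8] w 0.498 q6 -2.43
delta [ 0.8 -0.1 93.7] tilt z in world [-0.  0. -1.]
```

View pics/w9c.png

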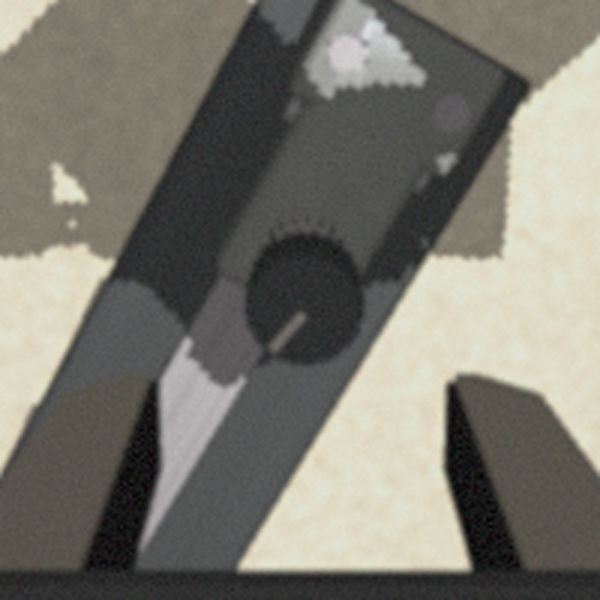

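```bash
python3 -c "
from h import *
np.set_printoptions(precision=4,suppress=True)
for p in ([304,315],[304,308]): 
  c=ray('wrist',np.array([p])/3+[220,150],.141)[0];print(c)
  go(c[0],c[1],.131)
"
```

```text
[ 0.5373 -0.1624  0.141 ]
t 15.75 pos [ 0.5358 -0.1647  0.2246] yaw 117.29 tilt 0.01 F [ 0.1  0.5 -0.6] w 0.501 q6 -2.43
delta [ 1.3  2.4 93.6] tilt z in world [-0.0002  0.0001 -1.    ]
[ 0.5359 -0.1632  0.141 ]
t 15.75 pos [ 0.5358 -0.1647  0.2246] yaw 117.29 tilt 0.01 F [ 0.1  0.5 -0.6] w 0.501 q6 -2.43
delta [ 1.3  0.8 93.6] tilt z in world [-0.0002  0.0001 -1.    ]
```

Request:
{"api": "drive_tool", "payload": {"plan": [[1,1,5,0,0,0],[0,0,10,0,0,0],[0,0,18,0,0,0],[0,0,18,0,0,0],[0,0,17,0,0,0],[0,0,12,0,0,0],[0,0,8,0,0,0],[0,0,4,0,0,0],[0,0,0,0,0,0],[0,0,0,0,0,0]]}}

```text
t: 16.58
position: [0.5363, -0.1635, 0.1333]
ee_rot: [0.0, 0.52, 0.854, 0.0]
force: [0.3, -0.2, 0.9]
grip_width: 0.498
```

```bash
python3 -c "
from h import *
go(.5363,-.1633,.132)
im=cap('wrist','w10.png')
"
```

```text
t 16.58 pos [ 0.5363 -0.1635  0.1333] yaw 117.3 tilt 0.04 F [ 0.3 -0.2  0.9] w 0.498 q6 -2.43
delta [0.1 0.1 1.3] tilt z in world [ 6.e-04 -3.e-04 -1.e+00]
```

View pics/w10.png

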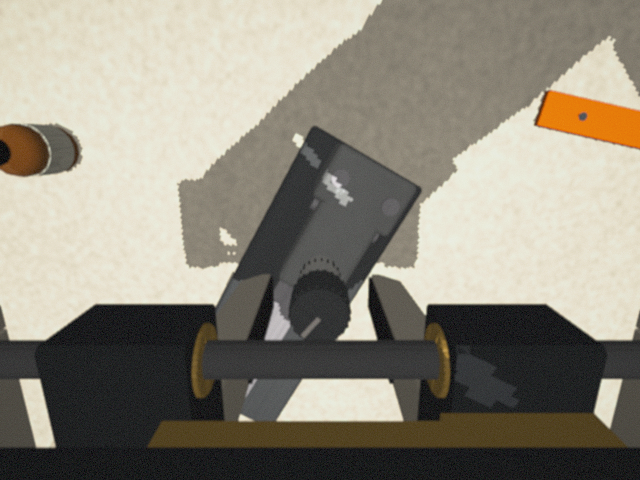

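```bash
python3 -c "
from h import *
np.set_printoptions(precision=4,suppress=True)
for p in ([319.5,306],[319.5,310],[319.5,315]): 
  c=ray('wrist',np.array([p]),.141)[0]
  go(c[0],c[1],.131)
im=cv2.imread('pics/w10.png')
cv2.imwrite('pics/w10c.png',cv2.resize(im[240:345,270:370],None,fx=5.5,fy=5.5,interpolation=cv2.INTER_CUBIC))
"
```

```text
t 16.63 pos [ 0.5364 -0.1635  0.1335] yaw 117.3 tilt 0.07 F [0.1 0.3 0. ] w 0.499 q6 -2.43
delta [ 0.3 -4.5  2.5] tilt z in world [ 0.0011 -0.0004 -1.    ]
t 16.63 pos [ 0.5364 -0.1635  0.1335] yaw 117.3 tilt 0.07 F [0.1 0.3 0. ] w 0.499 q6 -2.43
delta [ 0.3 -2.7  2.5] tilt z in world [ 0.0011 -0.0004 -1.    ]
t 16.63 pos [ 0.5364 -0.1635  0.1335] yaw 117.3 tilt 0.07 F [0.1 0.3 0. ] w 0.499 q6 -2.43
delta [ 0.3 -0.4  2.5] tilt z in world [ 0.0011 -0.0004 -1.    ]
```

View pics/w10c.png

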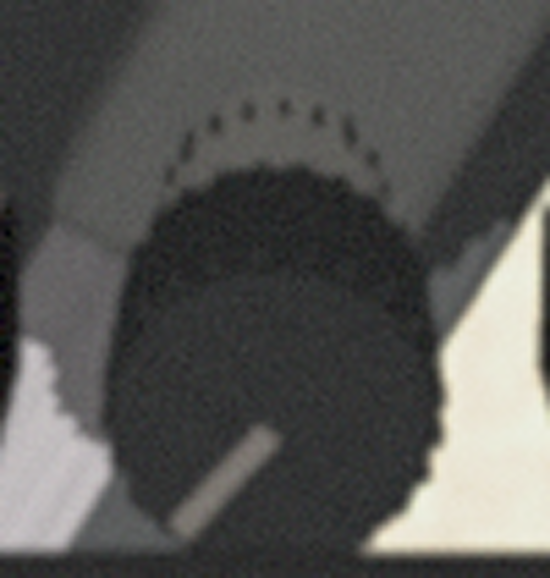

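The cap is centred between the fingers (top face centre about (320,317), within 0.5 mm of the TCP). Gripping it.

Request:
{"api": "drive_tool", "payload": {"plan": [[0,0.5,1.5,0,0,0],[0,0,0,0,0,0],[0,0,0,0,0,0],[0,0,0,0,0,0],[0,0,0,0,0,0],[0,0,0,0,0,0],[0,0,0,0,0,0],[0,0,0,0,0,0],[0,0,0,0,0,0],[0,0,0,0,0,0]], "gripper": 1.0}}

```text
t: 17.47
position: [0.5367, -0.1635, 0.1316]
ee_rot: [0.001, 0.52, 0.854, -0.0]
force: [1.4, -5.5, 3.7]
grip_width: 0.276
```

Request:
{"api": "drive_tool", "payload": {"plan": [[0,0,0,0,0,3],[0,0,0,0,0,5],[0,0,0,0,0,5],[0,0,0,0,0,5],[0,0,0,0,0,5],[0,0,0,0,0,5],[0,0,0,0,0,5],[0,0,0,0,0,5],[0,0,0,0,0,5],[0,0,0,0,0,5]]}}

```text
t: 18.3
position: [0.5367, -0.1637, 0.1316]
ee_rot: [0.001, 0.824, 0.567, 0.0]
force: [1.5, -6.7, 2.5]
grip_width: 0.268
```

```bash
python3 -c "
from h import *
go(.5363,-.1633,.132)
print(bot.state()['moment'])
im=cap('wrist','w11.png')
"
```

```text
t 18.3 pos [ 0.5367 -0.1637  0.1316] yaw 69.06 tilt 0.09 F [ 1.5 -6.7  2.5] w 0.268 q6 -1.58
delta [ 0.2 -0.5 -0.4] tilt z in world [ 0.001  -0.0011 -1.    ]
[-1.12828563 -0.42265625 -0.02394358]
```

View pics/w11.png

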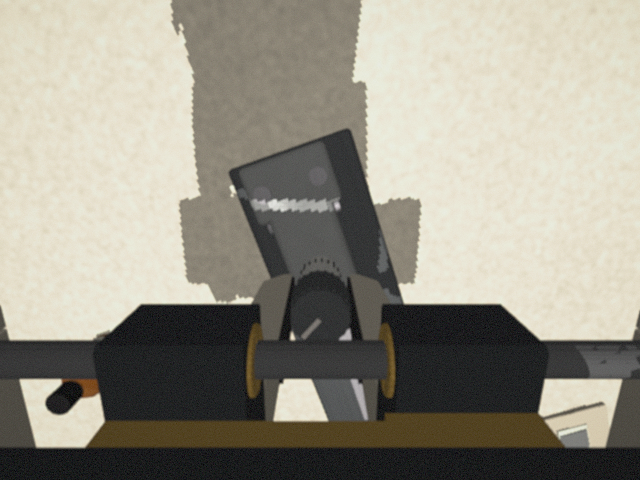

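The white line stays at the same place between the jaws, so the cap is turning with the gripper (48° so far). Continuing.

Request:
{"api": "drive_tool", "payload": {"plan": [[0,0,0,0,0,6],[0,0,0,0,0,6],[0,0,0,0,0,6],[0,0,0,0,0,6],[0,0,0,0,0,6],[0,0,0,0,0,6],[0,0,0,0,0,6],[0,0,0,0,0,6],[0,0,0,0,0,6],[0,0,0,0,0,6]]}}

```text
t: 19.18
position: [0.5366, -0.1639, 0.1317]
ee_rot: [0.001, 0.997, 0.079, 0.0]
force: [-0.3, -7.8, 3.1]
grip_width: 0.274
```

Request:
{"api": "drive_tool", "payload": {"plan": [[0,0,0,0,0,6],[0,0,0,0,0,6],[0,0,0,0,0,6],[0,0,0,0,0,6],[0,0,0,0,0,6],[0,0,0,0,0,6],[0,0,0,0,0,6],[0,0,0,0,0,6],[0,0,0,0,0,6],[0,0,0,0,0,6]]}}

```text
t: 20.02
position: [0.5364, -0.1638, 0.1316]
ee_rot: [0.001, 0.903, -0.43, 0.0]
force: [-1.5, -7.7, 4.1]
grip_width: 0.275
```

```bash
python3 -c "
from h import *
go(.5363,-.1633,.132)
print(bot.state()['moment'])
im=cap('wrist','w12.png')
"
```

```text
t 20.02 pos [ 0.5364 -0.1638  0.1316] yaw -50.99 tilt 0.07 F [-1.5 -7.7  4.1] w 0.275 q6 0.51
delta [-0.4 -0.3 -0.4] tilt z in world [ 1.0e-04 -1.2e-03 -1.0e+00]
[-1.47369412  0.14501367  0.01992566]
```

View pics/w12.png

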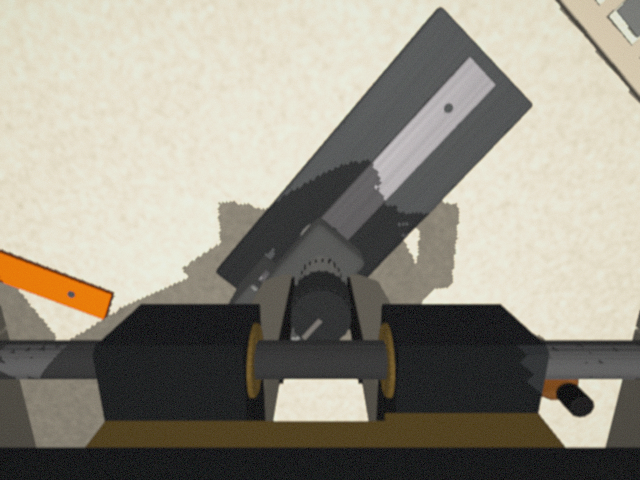

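The line is still fixed in the jaws at 168°, and the bar is in place. I'll turn another ~114° (4.9 rad in all, still within q6's range).

Request:
{"api": "drive_tool", "payload": {"plan": [[0,0,0,0,0,6],[0,0,0,0,0,6],[0,0,0,0,0,6],[0,0,0,0,0,6],[0,0,0,0,0,6],[0,0,0,0,0,6],[0,0,0,0,0,6],[0,0,0,0,0,6],[0,0,0,0,0,6],[0,0,0,0,0,6]]}}

```text
t: 20.9
position: [0.5362, -0.1636, 0.1316]
ee_rot: [-0.0, -0.567, 0.824, -0.0]
force: [-1.6, -7.0, 4.3]
grip_width: 0.271
```

Request:
{"api": "drive_tool", "payload": {"plan": [[0,0,0,0,0,6],[0,0,0,0,0,6],[0,0,0,0,0,6],[0,0,0,0,0,6],[0,0,0,0,0,6],[0,0,0,0,0,6],[0,0,0,0,0,6],[0,0,0,0,0,6],[0,0,0,0,0,6],[0,0,0,0,0,0]]}}

```text
t: 21.73
position: [0.5363, -0.1633, 0.1316]
ee_rot: [-0.0, -0.131, 0.991, -0.0]
force: [-0.7, -4.5, 6.2]
grip_width: 0.27
```

```bash
python3 -c "
from h import *
go(.5363,-.1633,.132)
print(bot.state()['moment'])
im=cap('wrist','w13.png')
im=cap('side','s13.png')
cv2.imwrite('pics/s13c.png',cv2.resize(im[240:330,290:440,::-1],None,fx=5,fy=5,interpolation=cv2.INTER_CUBIC))
"
```

```text
t 21.73 pos [ 0.5363 -0.1633  0.1316] yaw -164.97 tilt 0.02 F [-0.7 -4.5  6.2] w 0.27 q6 2.5
delta [ 0.   0.  -0.4] tilt z in world [-1.e-04 -4.e-04 -1.e+00]
[-0.72836369  0.22350369  0.038638  ]
```

View pics/w13.png

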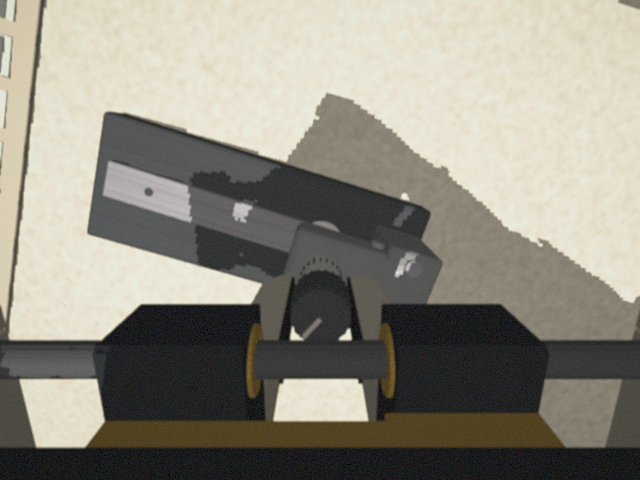

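View pics/s13c.png

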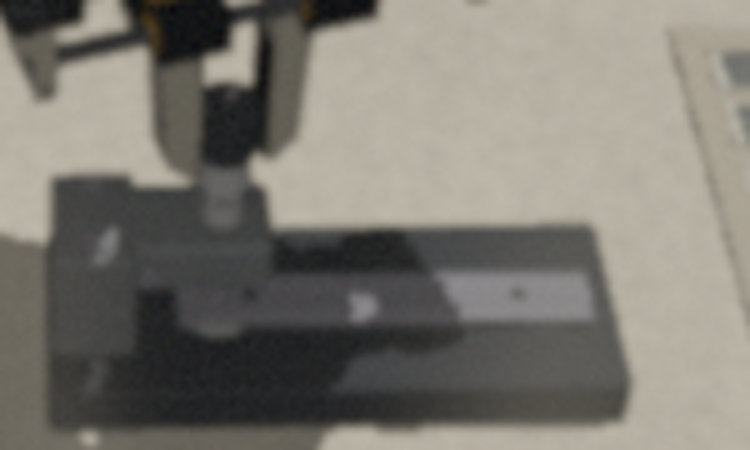

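The cap followed through 282° (4.92 rad, against a most of 4.2 to clamp). The moment about z is now 0.039 N m, at the slip torque. Opening and rising straight up.

Request:
{"api": "drive_tool", "payload": {"plan": [[0,0,0,0,0,0],[0,0,0,0,0,0],[0,0,0,0,0,0],[0,0,0,0,0,0],[0,0,0,0,0,0],[0,0,0,0,0,0],[0,0,-5,0,0,0],[0,0,-15,0,0,0],[0,0,-25,0,0,0],[0,0,-25,0,0,0]], "gripper": 0.5}}

```text
t: 22.67
position: [0.536, -0.163, 0.2021]
ee_rot: [-0.001, -0.133, 0.991, 0.0]
force: [0.0, -0.3, 0.5]
grip_width: 0.499
```

Request:
{"api": "drive_tool", "payload": {"plan": [[0,0,-25,0,0,0],[0,0,-15,0,0,0],[10,0,0,0,0,0],[30,0,0,0,0,0],[35,0,0,0,0,0],[35,0,0,0,0,0],[30,0,0,0,0,0],[10,0,0,0,0,0],[0,0,0,0,0,0],[0,0,0,0,0,0]]}}

```text
t: 23.5
position: [0.3917, -0.2028, 0.2412]
ee_rot: [0.0, -0.133, 0.991, -0.0]
force: [-0.2, 0.3, 0.0]
grip_width: 0.497
```

```bash
python3 -c "
from h import *
go(.3,-.164,.24)
im=cap('side','s14.png')
cv2.imwrite('pics/s14c.png',cv2.resize(im[240:330,290:440,::-1],None,fx=5,fy=5,interpolation=cv2.INTER_CUBIC))
cap('wrist','w14.png')
"
```

```text
t 23.5 pos [ 0.3917 -0.2028  0.2412] yaw -164.76 tilt 0.02 F [-0.2  0.3  0. ] w 0.497 q6 2.29
delta [78.3 61.6  1.2] tilt z in world [ 3.e-04  0.e+00 -1.e+00]
```

View pics/s14c.png

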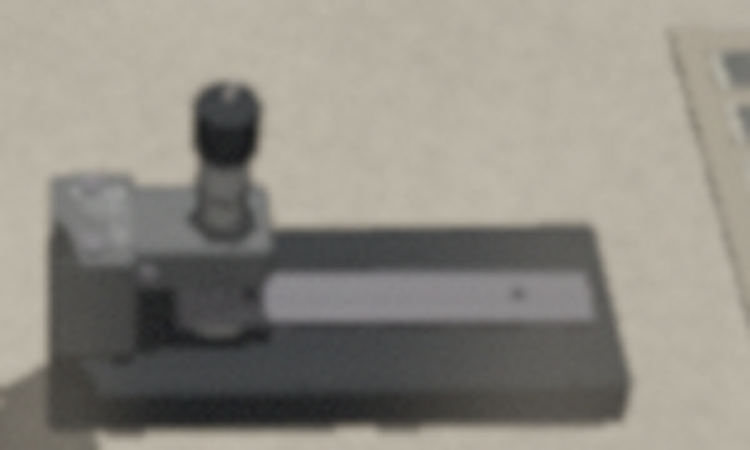

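View pics/w14.png

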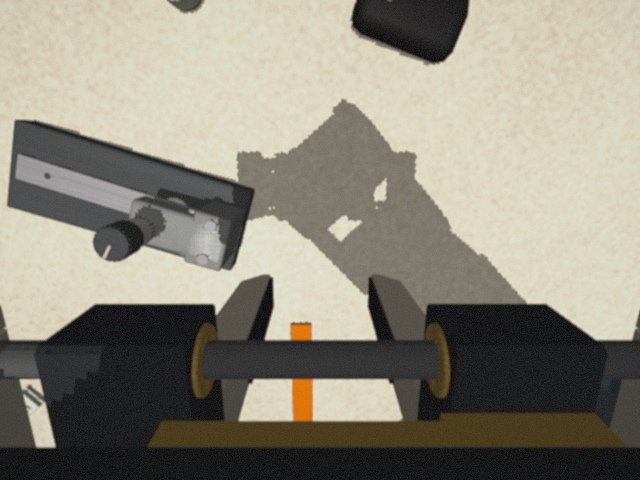

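View pics/s14.png

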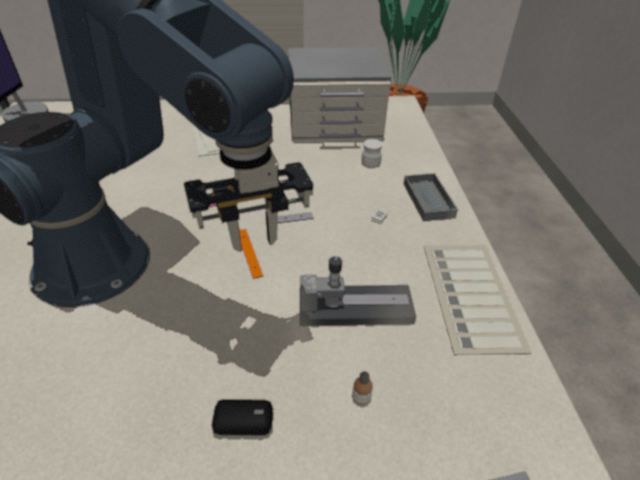

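The line on the cap now points along +y, which matches the full 282° turn. The bar is flat under the spindle. The short bar, cassettes and dropper are at the same pixels as at the start, and the gripper is clear. Handing in.

```bash
python3 -c "
from h import *
print(bot.finish_job()); s=bot.state(); print(s['t'],s['force'])"
```

```text
the job is handed in; nothing more can be done
None
the job is handed in; nothing more can be done
```

I laid the longer grey bar lengthwise on the micrometer's base, with its end about 15 mm past the spindle axis, and let go. I then turned the cap clockwise 282° (4.92 rad) in one grip, opened the gripper, backed off and handed the job in at about 23.6 s.

**Clamping and slip:** This is inferred, as I could not read the spindle force or the slip directly. The cap's white line stayed fixed between the jaws during the turn and ended at the angle expected for 282°. Since clamping takes at most 4.2 rad, the cap should have slipped at least 0.7 rad. The moment about the vertical was 0.039 N m at the end, close to the 0.04 N m slip torque, though that reading is near the sensor's noise.

**Final pictures:** The bar lies flat and centred under the spindle. The short bar, cassettes and dropper bottle are where they started, and the gripper touches nothing (tool force within 0.3 N of zero). No check failed. Separate estimates of the spindle axis agreed to about 3 mm.

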